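Load a key fob into the sloped programming cradle and lock its back stop

ROBOT

A 6-joint arm with a two-finger parallel gripper is mounted at the origin on the work surface. World frame = base frame: x ahead of the robot, y to its left, z up, the work surface at z = 0. Lengths are in m, angles in rad, forces in N, time in s.
With the tool pointing down it reaches from about 0.35 to 0.975 m from the base axis. Payload 4.9 kg.
Tool frame: the origin (TCP) lies midway between the tips of the shut fingers; the grasp point (between the pads) lies 19 mm behind it; z points along the fingers, y is the line along which they close (so a half turn about z gives the same grasp; the last joint's range is limited). The gripper opens to 85 mm and grips with 20 to 120 N. Pads are 22 mm wide; open, the fingers measure 114 mm over their backs; the gripper's body (76 mm by 85 mm) begins 54 mm behind the grasp point. The pads swing forward as they close: fully open they stand 13 mm farther back than shut.
Start: joints at [1.028, 0.053, 1.613, -0, 1.476, -0.119], TCP at [0.257, 0.57, 0.231] pointing down, gripper open.
Joint ranges: [-3.01, 3.01], [-1.01, 2.22], [0.06, 2.58], [-1.02, 4.17], [0.09, 2.62], [-3.14, 3.14]. Speed limits (rad/s): [2.57, 2.57, 3.14, 3.14, 3.14, 3.14].

INTERFACE

Orientations are given as a rotation vector (axis times angle).
In Python, from station import telemetry, optics, ctrl gives the robot as it stands.
- The arm moves only by the shell command python3 -m pendant 'ROWS' [FORCE]. ROWS is JSON, one flat list of numbers, 7 for each row, row after row: the turn, a rotation vector about the tool's x, y, z as a fraction of full scale, then the shift along the tool's x, y, z as a fraction of full scale, then the opening, from 0 (shut) to 1 (fully open). In form: [ax, ay, az, tx, ty, tz, fingers, ax, ay, az, tx, ty, tz, fingers, ...]. A call has 1 to 12 rows; each row is the pose to reach, as a shift and turn from the pose commanded when the call began, along the tool's axes at that moment; what a row does not reach only later rows make up. Full scale, the value 1, is 300 mm for a shift and 30 degrees for a turn. A row lasts 1/8 s, in which the tool goes at most 62.5 mm and 10.7 degrees, less where a joint would pass 70% of its speed; a pose out of reach is approached as far as the arm can. A call with a number of a shift or a turn outside -1 to 1 is refused whole. A call with a gripper value outside its range is refused whole. The fingers move at their own pace and stop on an object; FORCE is the grip in N (left out, the last holds). Time passes only in rows, so rows that repeat a pose let the fingers close. It gives the time, the measured TCP pose, the force, the opening and the grip force at its end, in the units of the state.
- telemetry.get_obs(): the state, without advancing time (a new reading comes with each control period).
- optics.get_image(name): name is "scene" or "side" or "wrist"; returns a dict with "image" (480x640x3 uint8, red, green, blue), "depth" (480x640 float32, m along the optical axis (not along the pixel's ray), 0 where there is no reading), "fx", "fy", "cx", "cy" (pixels), "rvec" (rotation vector, rad) and "tvec" (3), from world to camera coordinates, as OpenCV has them. Camera axes: x right, y down, z forward; pixel columns grow to the right and rows downward; lengths in m; the calibration is good to about 2 mm. A picture is of the moment at which its call begins.
- ctrl.finish_job(): hands the job in; it is judged then, once.
The state is a dict: "t": time; "q": joint angles; "dq": joint speeds; "effort": joint torques, N m; "tool_pos": TCP position; "tool_rot": TCP orientation; "contact_force": force on the tool from outside, world axes, zero at the start; "wrist_torque": the same for the moment, N m; "opening": finger opening in m; "grip_force": force on a finger pad.
Only numpy, scipy, OpenCV 4.12 (cv2) and the standard library are available. Lean on these libraries where they do the work, as an engineer would, in place of code of your own. Each camera call takes 0.05 s, during which the arm holds its last target. There are 200 camera calls.

TASK

Load the white fob for programming: slide it, black nose first, down the sloping rail of the cradle and fully home in the blue sleeve (push the stop carriage back up the rail first if it leaves no room). Then bring the stop down against the fob's tail and flip the red cam lever right over, down onto the carriage, to lock it there. Leave everything else on the counter where it lies.

Things in the scene. Friction and masses are not known exactly. Their poses are not given: they have to be found in the camera images.
- fob_center (a point): Centre (half-way up) of the loose glossy white key fob, three grey buttons on top: 78 long x 38 wide x 14 mm thick, 55 g, lying flat on the counter, buttons up. Its x axis runs from the nose (black end, 39 mm from the centre towards -x) to the tail (chrome end, at +39 mm); z is up through the buttons. A dark fob of the same shape elsewhere is not wanted.
- fob_nose (a point): Middle of the end face of the white fob's black nose; fob axes.
- fob_tail (a point): Middle of the end face of the white fob's chrome tail; fob axes.
- console: Fixed grey wedge-shaped programming console, 216 mm deep, 120 wide, 20 mm high at its front and 143 at its back, that carries the cradle. Origin: under its middle; x points from its low front to its high back. Its sloping top is flat beside the rail.
- cradle: The console's sloping cradle. Origin: middle of the sleeve's mouth, level with the rail's top, 60 mm above the counter. x points up the slope (30 degrees to the counter) along the rail, away from the sleeve; y to the left when looking up the slope; z square out of it. The aluminium rail, 22 mm wide, its top 12 mm proud of the console's top, ends at a block at x = +177 mm.
- sleeve_end (a point): Middle of the inner end wall of the blue sleeve, 44 mm down from its mouth; axes as the cradle's. Inside it is 40.4 wide and 16 mm high, floor level with the rail's top; the mouth's last 8 mm flare by 4 mm at both sides and top. Outside: 49 wide (57 at the lip), top 24 mm above the rail's top. Fully home, the fob's nose meets the end wall and 34 mm of fob stay outside.
- stop (a joint): Travel in m of the aluminium stop carriage down the rail: 0 = at the top, 0.12 = lowest; it stays where left and slides with about 2 N. Its flat face, square to the rail, is at x = 0.125 - value in the cradle's frame. It runs 40 mm up the slope from its face, is 40 wide and reaches from 9 mm below the rail's top to 21 above. With the fob home, face meets tail at 0.091.
- stop_face (a point): Point on the stop face, 7 mm above the rail's top, on its middle line; axes as the cradle's.
- stop_grip (a point): Middle of the stop carriage between its two flat sides (40 mm apart along y), 20 mm up the slope from the face and 11 mm above the rail's top; axes as the cradle's.
- cam_lever (a joint): Angle in rad of the red cam lever on the carriage: 0 = open, leaning 34 degrees up the slope from square to it; 1.57 = 56 degrees past square, down the slope; 2.17 = flat over the carriage, pointing down the slope: locked. It turns easily until 1.8, then its cam presses a brake shoe on the rail (a few newtons at the tip), clamping the stop. It stays where left.
- lever_pin (a point): Middle of the lever's cross pin: 30 mm up the slope from the stop face, 18 mm above the rail's top; axes as the cradle's. The lever reaches 44 mm from the pin, 14 wide and 6 thick, its middle line passing 8 mm from the pin on the side that faces up the slope when open and is uppermost when shut: flat, its top is 29 mm (dark end 31) above the rail's top.
- lever_tip (a point): End of the red cam lever, on its middle line, with its dark grip.
- key_a: Brass valet key, 68 x 24 x 4 mm, flat on the counter beyond the white fob's nose. Leave alone. Origin: under its middle.
- key_b: The other brass valet key, beside the console. Leave alone. Origin: under its middle.
- spudger: Black plastic spudger, 148 x 12 x 6 mm, alongside the white fob. Leave alone. Origin: under its middle.
- tester: Round chrome battery tester, 52 mm across, 21 high, behind the white fob's tail. Leave alone. Origin: under its middle.
- brick: Beige power brick with a green rocker switch, 115 x 55 x 34 mm. Leave alone. Origin: under its middle.
- spare_fob: Dark fob, same shape as the white one, beside the console. Leave alone. Origin: under its middle.
- pen_cup: Fixed steel pen cup, 72 mm across, 95 high, 155 with its pens. Origin: under its middle.
Things that resemble listed ones, but are neither listed nor needed, are in the scene too. Several things look just like the part that bears fob_center: the one meant starts farthest to the robot's right.

How it is judged:
By the outcome, as a careful person would: the job done as asked, in the order asked, and still so for the second after the job is handed in, with the robot touching nothing.
It also fails if it takes over 72 s, if anything falls off the work surface, if the arm or the gripper's body presses on something with over 40 N, if the wrist force passes 120 N, or if a joint passes its speed limit or range.

## Working session

There is one attempt and no reset: what is moved stays moved. The work goes in short steps, Python scripts to look and compute and a shell command to move; the robot and the scene stay as the last step left them, time stands still between calls to the robot, and variables do not carry over. Pictures are saved under pics/ and viewed, at most 14 in all, crops included, and the job is handed in when it is done.

```bash
mkdir -p pics; ls
cat > h.py <<'E'
import numpy as np, cv2
from scipy.spatial.transform import Rotation as R
from station import telemetry, optics, ctrl
def snap(n):
    d=optics.get_image(n); d['R']=R.from_rotvec(np.ravel(d['rvec'])).as_matrix(); d['t']=np.ravel(d['tvec']); return d
def save(d,f,crop=None,s=1):
    im=d['image'][...,::-1]
    if crop: u0,v0,u1,v1=crop; im=im[v0:v1,u0:u1]
    cv2.imwrite('pics/'+f,cv2.resize(im,None,fx=s,fy=s,interpolation=cv2.INTER_CUBIC))
def ray(d,u,v):
    r=d['R'].T@np.array([(u-d['cx'])/d['fx'],(v-d['cy'])/d['fy'],1]); return -d['R'].T@d['t'],r
def onz(d,u,v,z):
    c,r=ray(d,u,v); return c+r*(z-c[2])/r[2]
def cloud(d):
    v,u=np.mgrid[:480,:640]; z=d['depth']
    p=np.stack([(u-d['cx'])/d['fx']*z,(v-d['cy'])/d['fy']*z,z],-1)-d['t']
    return p@d['R']
def proj(d,p):
    c=d['R']@np.asarray(p)+d['t']; return c[0]/c[2]*d['fx']+d['cx'],c[1]/c[2]*d['fy']+d['cy']
E
python3 - <<'E'
from h import *
for n in ['scene','side']:
    d=snap(n); save(d,n+'0.png'); print(n,-d['R'].T@d['t'],d['R'][2],d['fx'],np.mean(d['depth']>0))
o=telemetry.get_obs(); print(o)
E
```

```text
pics
scene [1.23928081 0.05636513 1.09408758] [-0.5379892  -0.083389   -0.83881696] 451.6746408484764 0.996064453125
side [ 0.47059701 -0.96812516  0.85178867] [ 0.11919238  0.79284285 -0.59765658] 588.7059377762187 0.996083984375
{'t': 0.1, 'q': array([ 1.02801387e+00,  5.33201146e-02,  1.61415581e+00,  2.26858644e-05,
        1.47601197e+00, -1.18980290e-01]), 'dq': array([-0.00119081, -0.00187755, -0.00344825,  0.00015526,  0.00088359,
       -0.00046512]), 'effort': array([ 1.70484527e-04, -3.94905603e+01, -3.71364462e+01, -1.16907686e-04,
        3.87044114e-03,  1.00701374e-05]), 'tool_pos': array([0.25670651, 0.56922737, 0.23016834]), 'tool_rot': array([-6.60605204e-01, -3.07069940e+00,  2.80347153e-03]), 'contact_force': array([ 0.29267801,  0.45047195, -0.42488772]), 'wrist_torque': array([-0.01054253, -0.04361318,  0.02496707]), 'grip_force': 0.0, 'opening': 0.08562376785500489}
```

View pics/scene0.png

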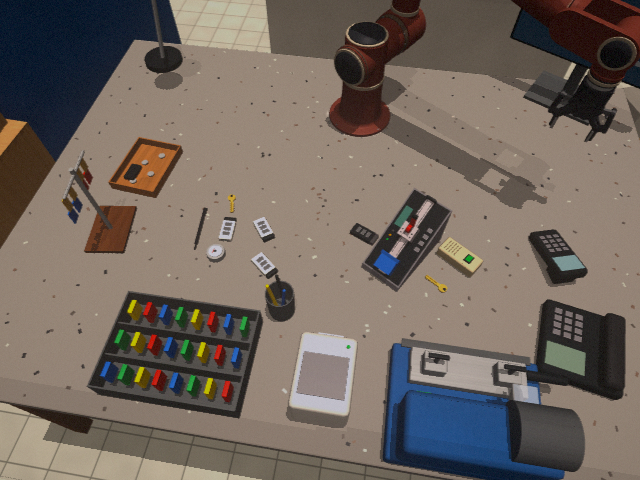

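View pics/side0.png

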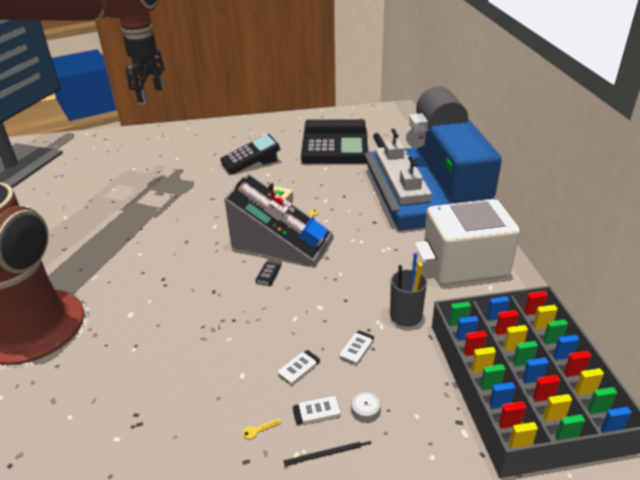

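The scene view shows the wanted fob at (228,229), beside the spudger, key and tester. The console runs from the blue sleeve at (385,262) up to its back at about (430,200). Next I'll measure both from the two views.

Run:
```python
from h import *
S=snap('scene'); D=snap('side')
def comp(d,m,u,v,z):
    n,l,st,c=cv2.connectedComponentsWithStats(m.astype(np.uint8)); k=l[v-3:v+4,u-3:u+4]; k=np.bincount(k[k>0]).argmax(); return l==k
for n,d,(u,v) in (('sc',S,(228,229)),('si',D,(317,409))):
    h=cv2.cvtColor(d['image'],cv2.COLOR_RGB2HSV); win=np.zeros((480,640),bool); win[v-25:v+25,u-30:u+30]=1
    w=win&(h[...,2]>190)&(h[...,1]<60)
    w=cv2.morphologyEx(w.astype(np.uint8),cv2.MORPH_CLOSE,np.ones((5,5)))
    m=comp(d,w,u,v,0); b=win&(h[...,2]<60)
    yy,xx=np.nonzero(m); P=np.array([onz(d,x,y,.014)[:2] for x,y in zip(xx,yy)])
    r=cv2.minAreaRect(P.astype(np.float32)*1000); print(n,'white rect',r)
    print(' pca dir', np.linalg.svd(P-P.mean(0),full_matrices=0)[2][0],P.mean(0))
    q=cloud(d)[m]; print(' depth med',np.median(q,0))
    b=b&(cv2.dilate(m.astype(np.uint8),np.ones((9,9)))>0)
    yy,xx=np.nonzero(b&~m); Pb=np.array([onz(d,x,y,.01)[:2] for x,y in zip(xx,yy)]); print(' black mean',np.median(Pb,0),len(Pb))
    # console
    c=cloud(d); H,Sa,V=h[...,0],h[...,1],h[...,2]
    blue=(H>105)&(H<125)&(Sa>150)&(c[...,2]>.03)&(c[...,2]<.12)
    p=onz(d,*((385,262) if n=='sc' else (315,232)),.06)
    blue&=np.linalg.norm(c[...,:2]-p[:2],axis=-1)<.07
    print(' blue',blue.sum(),c[blue].mean(0),c[blue].min(0),c[blue].max(0))
    red=((H<6)|(H>174))&(Sa>150)&(V>90)&(np.linalg.norm(c[...,:2]-p[:2],axis=-1)<.25)&(c[...,2]>.05); print(' red',red.sum(),c[red].mean(0),np.argwhere(red).mean(0)[::-1])
save(S,'sc_c.png',(340,170,500,300),5); save(D,'si_c.png',(215,165,345,270),6)
```

```text
sc white rect ((554.7238159179688, -327.6287536621094), (63.107486724853516, 32.750492095947266), 2.5482351779937744)
 pca dir [0.99858745 0.05313295] [ 0.5551397  -0.32758069]
 depth med [ 0.55659179 -0.32721318  0.01491422]
 black mean [ 0.51347636 -0.33169423] 26
 blue 339 [0.6231093  0.13277586 0.06597563] [0.59385792 0.10330313 0.03002212] [0.65225394 0.16332177 0.0826144 ]
 red 32 [0.54737162 0.17818641 0.12785251] [408.53125 227.53125]
si white rect ((546.6792602539062, -323.0937194824219), (103.44990539550781, 106.4281997680664), 79.32054138183594)
 pca dir [ 0.24977701 -0.96830338] [ 0.55054061 -0.32304553]
 depth med [ 0.55276971 -0.31776917  0.00159462]
 black mean [ 0.51311094 -0.32925053] 81
 blue 459 [0.61282416 0.12820592 0.06072719] [0.58010645 0.10445582 0.0311437 ] [0.6476993  0.196408   0.08361244]
 red 64 [0.53769869 0.18152158 0.13329093] [275.28125  197.359375]
```

View pics/sc_c.png

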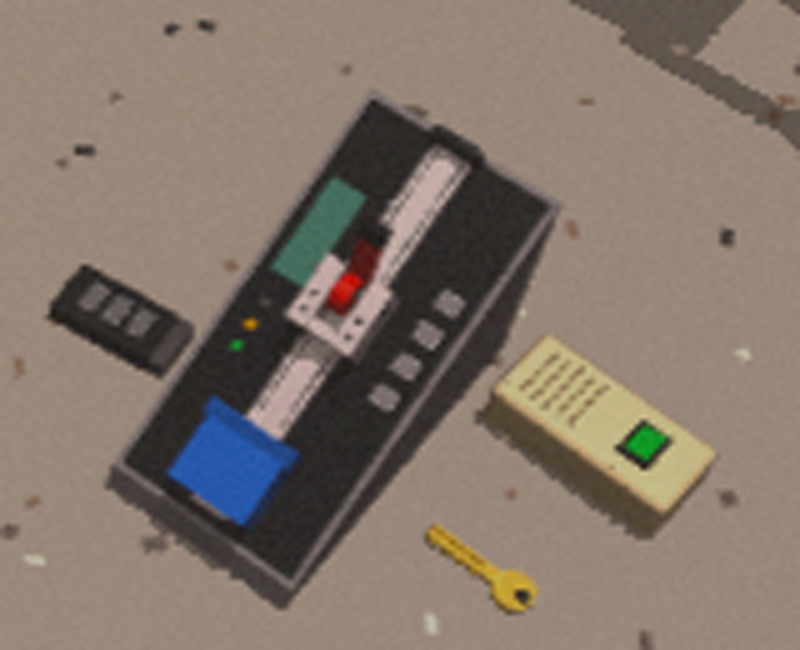

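View pics/si_c.png

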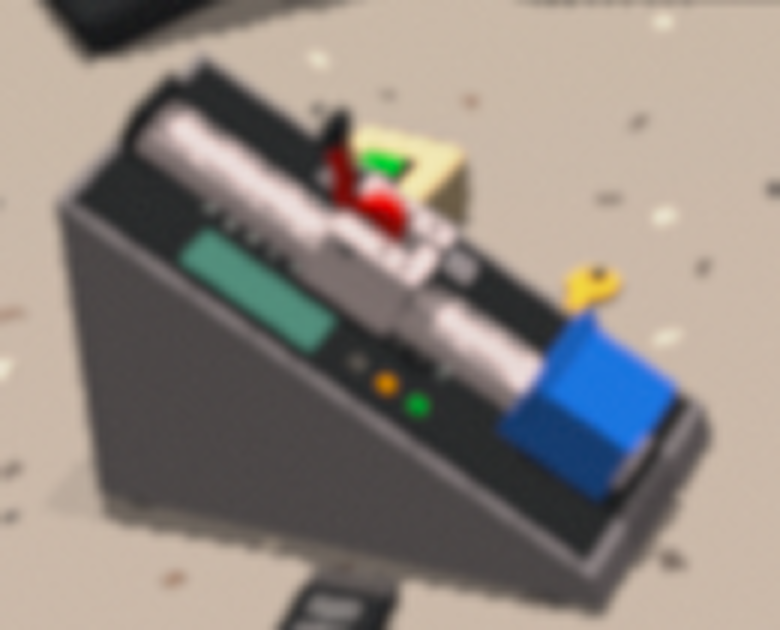

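The console's low front faces away from the robot, and its stop sits mid-rail with the lever open, leaning up the slope. Next: the cradle frame, stop position and clearances around the fob.

Run:
```python
from h import *
S=snap('scene'); D=snap('side')
s=lambda x,y:(340+x/5-.4,170+y/5-.4); e=lambda x,y:(215+x/6-.4,165+y/6-.4)
def tri(a,b):
    (c1,r1),(c2,r2)=ray(S,*a),ray(D,*b); A=np.stack([r1,-r2],1); k=np.linalg.lstsq(A,c2-c1,rcond=None)[0]
    p,q=c1+k[0]*r1,c2+k[1]*r2; return (p+q)/2,np.linalg.norm(p-q)
z2=lambda a:[np.round(onz(d,*f(*a[i]),a[2])[:2],4) for i,d,f in ((0,S,s),(1,D,e))]
print('frontA',z2(((112,468),(592,572),.02)),'frontB',onz(S,*s(285,588),.02)[:2],onz(D,*e(708,425),.02)[:2])
print('backA',z2(((372,95),(66,200),.143)),'backB',z2(((557,207),(200,62),.143)))
# rail centre line from scene: z at mouth .06, at block .06+.177*.5
print('rail mouth',onz(S,*s(268,412),.06+.012),'rail top',onz(S,*s(445,160),.06+.0885),onz(D,*e(165,125),.1485))
for nm,a,b in (('sleeve lip top R/L',(210,402),(503,424)),('lip other',(297,458),(592,322)),('lever tip',(378,232),(338,120)),('carr faceA',(288,308),(388,330)),):
    print(nm,tri(s(*a),e(*b)))
print('spud ends',onz(S,206,208,.003),onz(S,196,247,.003),'tester',onz(S,216,252,.02),onz(D,366,404,.021))
print('key',onz(S,232,203,.002))
d=snap('wrist'); save(d,'w0.png'); print(-d['R'].T@d['t'],d['R'],d['fx'])
```

```text
frontA [array([0.6094, 0.0719]), array([0.6056, 0.0782])] frontB [0.66805036 0.17053804] [0.66604465 0.16289221]
backA [array([0.4274, 0.1842]), array([0.4258, 0.187 ])] backB [array([0.4879, 0.2834]), array([0.4827, 0.2804])]
rail mouth [0.59280427 0.14918625 0.072     ] rail top [0.47038093 0.22360911 0.1485    ] [0.46598587 0.22494328 0.1485    ]
sleeve lip top R/L (array([0.58158282, 0.12024475, 0.06116958]), np.float64(0.005588013610413058))
lip other (array([0.62085688, 0.16562573, 0.07477288]), np.float64(0.0009956187612803335))
lever tip (array([0.53187986, 0.18945616, 0.1622618 ]), np.float64(0.0029190104638340993))
carr faceA (array([0.53969323, 0.15274657, 0.0916108 ]), np.float64(0.0027356345528159027))
spud ends [ 0.4824247 -0.4129794  0.003    ] [ 0.62082754 -0.40041426  0.003     ] tester [ 0.637533   -0.33334819  0.02      ] [ 0.632517   -0.33748878  0.021     ]
key [ 0.45094672 -0.34096021  0.002     ]
[0.19084128 0.60033606 0.37373304] [[ 4.11765880e-01  9.11289614e-01  3.16401679e-04]
 [ 8.71958633e-01 -3.94095045e-01  2.90477601e-01]
 [ 2.64833913e-01 -1.19332876e-01 -9.56881739e-01]] 356.3754478847298
```

```bash
cat > g.py <<'E'
from h import *
import json,os
C0=json.load(open('cr.json')) if os.path.exists('cr.json') else dict(o=[.600,.144,.06],yaw=148.2)
def cradle():
    a=np.radians(C0['yaw']); X=np.array([np.cos(a)*.8660254,np.sin(a)*.8660254,.5]); Y=np.array([-np.sin(a),np.cos(a),0]); return np.array(C0['o']),np.stack([X,Y,np.cross(X,Y)],1)
def cp(x,y,z): o,M=cradle(); return o+M@np.array([x,y,z])/1000
def tc(p): o,M=cradle(); return M.T@(np.asarray(p)-o)*1000
def rc(flip): # tool axes: z=-zc
    o,M=cradle(); s=-1 if flip else 1; y=s*M[:,1]; z=-M[:,2]; return np.stack([np.cross(y,z),y,z],1)
def rd(deg): # tool down, tool y along world angle deg
    a=np.radians(deg); y=np.array([np.cos(a),np.sin(a),0]); z=np.array([0,0,-1.]); return np.stack([np.cross(y,z),y,z],1)
def go(p,Rt):
    o=telemetry.get_obs(); R0=R.from_rotvec(o['tool_rot']); rv=(R0.inv()*R.from_matrix(Rt)).as_rotvec()
    sh=R0.inv().apply(np.asarray(p)-o['tool_pos'])
    print('t',round(o['t'],2),'turn deg',round(np.degrees(np.linalg.norm(rv)),1),'row',np.round(np.r_[np.degrees(rv)/30,sh/.3],3).tolist())
def st():
    o=telemetry.get_obs(); print('cradle mm',np.round(tc(o['tool_pos']),1),'F',np.round(o['contact_force'],1),'op',round(o['opening'],4),'grip',round(o['grip_force'],1),'q',np.round(o['q'],2),'t',round(o['t'],2))
E
python3 - <<'E'
from g import *
for f in (0,1): go(cp(70,0,130),rc(f))
E
```

```text
t 0.35 turn deg 172.7 row [-1.49, -0.099, -5.561, -1.64, -0.825, 0.079]
t 0.35 turn deg 30.9 row [-0.066, 0.999, 0.245, -1.64, -0.825, 0.079]
```

```bash
python3 -m pendant '[0,0.3,0,-0.4,-0.2,0,1, -0.05,0.6,0.15,-0.7,-0.35,0,1, -0.066,0.999,0.245,-1,-0.5,0,1, -0.066,0.999,0.245,-1,-0.5,0,1, -0.066,0.999,0.245,-1,-0.5,0,1, -0.066,0.999,0.245,-1,-0.5,0,1,-0.066,0.999,0.245,-1,-0.5,0,1]'
python3 - <<'E'
from g import *
st(); go(cp(70,0,130),rc(1))
E
```

```text
t: 1.23
tool_pos: [0.4696, 0.309, 0.2313]
tool_rot: [-0.724, -2.53, -0.194]
contact_force: [-1.0, 0.7, 0.7]
opening: 0.0854
grip_force: 0.0
cradle mm [256.9 -71.5  49.4] F [-1.   0.7  0.7] op 0.0854 grip 0.0 q [ 0.26  0.1   1.63  0.38  1.78 -0.74] t 1.23
t 1.23 turn deg 0.1 row [0.003, -0.001, -0.003, -0.623, -0.237, -0.269]
```

```bash
python3 -m pendant '[0,0,0,-0.623,-0.237,-0.269,1, 0,0,0,-0.623,-0.237,-0.269,1, 0,0,0,-0.623,-0.237,-0.269,1, 0,0,0,-0.623,-0.237,-0.269,1,0,0,0,-0.623,-0.237,-0.269,1,0,0,0,-0.623,-0.237,-0.269,1]' >/dev/null
python3 - <<'E'
from g import *
st(); d=snap('wrist'); save(d,'w1.png')
for p in ((0,0,24),(0,28.5,24),(0,-28.5,24),(-44,-24,24),(177,0,0),(61,0,21),(101,0,0),(0,0,0)): print(p,np.round(proj(d,cp(*p)),1))
E
```

```text
cradle mm [ 72.5  -1.7 128.9] F [ 0.3  0.6 -0.2] op 0.0852 grip 0.0 q [-0.    0.32  1.41  0.28  1.86 -1.  ] t 1.98
(0, 0, 24) [317.6 322.5]
(0, 28.5, 24) [281.3 322.4]
(0, -28.5, 24) [353.9 322.6]
(-44, -24, 24) [346.9 370.1]
(177, 0, 0) [317.7  82.2]
(61, 0, 21) [317.5 247.6]
(101, 0, 0) [317.8 189.4]
(0, 0, 0) [317.9 307.8]
```

View pics/w1.png

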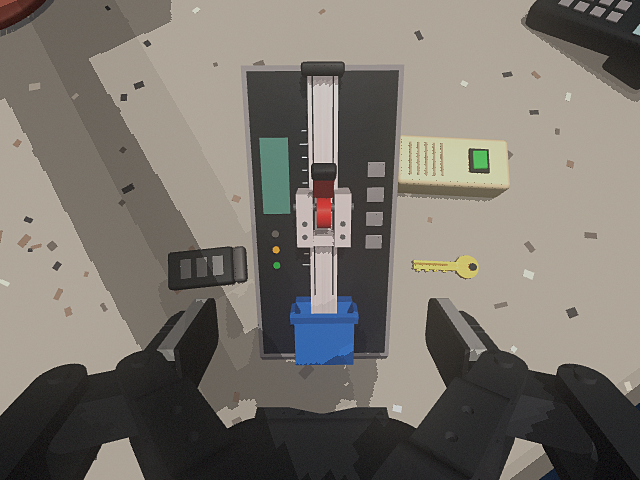

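The view shows the rail centred near column 323, the sleeve lip from (291,303) to (358,322), and the carriage from 296 to 351 with its face at row 247. Everything sits about 6 px right of my prediction, so I'll refine the frame from this view.

Run:
```python
from g import *
d=snap('wrist'); c=cloud(d); o,M=cradle(); L=(c-o)@M*1000
h=cv2.cvtColor(d['image'],cv2.COLOR_RGB2HSV)
def rect(n,u0,v0,u1,v1): q=L[v0:v1,u0:u1].reshape(-1,3); print(n,np.round(np.median(q,0),1))
rect('top L low',262,280,288,295); rect('top R low',362,270,385,295); rect('top L up',250,85,300,130); rect('top R up',345,85,395,130)
rect('rail low',316,258,332,292); rect('rail up',316,90,332,150); rect('sleeve top',300,330,350,355); rect('carr',300,225,312,240)
rect('counter',180,340,240,350)
H,Sa,V=[h[...,i] for i in range(3)]
b=(H>100)&(H<125)&(Sa>150)&(V>60); b[:290]=0;b[370:]=0; b[:,:270]=0;b[:,380:]=0
yy,xx=np.nonzero(b); print('blue u',[(v,xx[yy==v].min(),xx[yy==v].max()) for v in range(298,364,6) if (yy==v).any()],'v',yy.min(),yy.max())
r=(V>140)&(Sa<60)
for v in (90,120,150,258,270,282): 
    x=np.nonzero(r[v,295:355])[0]; print(v,x.min()+295,x.max()+295)
for v in (225,235,242): x=np.nonzero(r[v,285:365])[0]; print('carr',v,x.min()+285,x.max()+285)
print('face col',V[236:258,305],V[236:258,342])
```

```text
top L low [ 13.2  38.  -13. ]
top R low [ 18.1 -47.8 -13.4]
top L up [161.3  32.7 -13.1]
top R up [161.4 -38.8 -13.4]
rail low [29.8 -4.3 -1.9]
rail up [152.2  -3.9  -2. ]
sleeve top [-21.7  -5.2  17.6]
carr [72.7  8.9 19.2]
counter [ 67.2  40.1 154.4]
blue u [(298, np.int64(297), np.int64(350)), (304, np.int64(292), np.int64(355)), (310, np.int64(291), np.int64(356)), (316, np.int64(290), np.int64(357)), (322, np.int64(291), np.int64(357)), (328, np.int64(295), np.int64(353)), (334, np.int64(295), np.int64(353)), (340, np.int64(295), np.int64(353)), (346, np.int64(295), np.int64(353)), (352, np.int64(295), np.int64(353)), (358, np.int64(296), np.int64(352))] v 296 364
90 308 337
120 308 337
150 308 337
258 311 336
270 311 336
282 311 336
carr 225 297 350
carr 235 297 350
carr 242 297 350
face col [ 96  99  94  85 213 202 198 198 198 201 214 131  39  55  53  55  46 160
  82  49  53  56] [101 101  93 121 212 201 200 198 199 202 220  76  46  54  60  59  61  60
  59  56  54  59]
```

Run:
```python
from g import *
d=snap('wrist'); o,M=cradle()
def onc(u,v,z):
    c,r=ray(d,u,v); c=(c-o)@M*1000; r=r@M; return np.round(c+r*(z-c[2])/r[2],1)
h=cv2.cvtColor(d['image'],cv2.COLOR_RGB2HSV)
print('V col rail',h[66:86,322,2]); print('blue edge', h[300:334:1,293,0])
print('blue col324 V',h[290:370,324,2])
print('block',onc(322,76,-2),'rail',onc(322.5,100,-2),onc(323.5,285,-2),'face',onc(324,246.5,19),'lipback',onc(324,325,22),onc(324,325,20), 'sleeve end',onc(324,364,18))
```

```text
V col rail [ 79  75  69  67  65  60  56  55  49  34 160 147 143 141 162 161 159 153
 213 208]
blue edge [140 150   5 112 109 110 110 110 110 109 110 110 107 107 109 108 108 108
 108 109 108 109 109 109 112   6 165 168 165 158 150 113 140 141]
blue col324 V [194 194 195 195 195 194 193 195 194 193 194 194 194 196 182 184 184 183
 185 184 183 186 196 170 168 169 171 157 142 146 145 146 142 161 177 174
 175 174 172 173 172 173 174 175 174 174 174 174 174 175 174 174 172 174
 173 173 173 176 173 174 172 174 174 174 173 172 174 174 174 175 174 178
 183 119 117 117 109 105 108 108]
block [181.3  -2.9  -2. ] rail [165.4  -3.3  -2. ] [20.1 -4.6 -2. ] face [61.2 -4.7 19. ] lipback [-3.5 -5.  22. ] [-4.7 -5.  20. ] sleeve end [-42.8  -5.2  18. ]
```

```bash
python3 - <<'E'
from g import *
json.dump(dict(o=cp(4.4,-4.8,-2).tolist(),yaw=148.7),open('cr.json','w'))
E
python3 - <<'E'
from g import *
print(C0); st(); go(cp(77,0,50),rc(1)); go(cp(77,0,-6),rc(1))
E
```

```text
{'o': [0.5984409690240327, 0.15061441197757386, 0.060467949199999996], 'yaw': 148.7}
cradle mm [ 68.    3.4 131.2] F [ 0.7 -0.5 -0.7] op 0.0856 grip 0.0 q [-0.    0.32  1.41  0.28  1.86 -1.01] t 2.12
t 2.12 turn deg 0.4 row [0.007, -0.0, -0.01, 0.03, 0.01, 0.271]
t 2.12 turn deg 0.4 row [0.007, -0.0, -0.01, 0.03, 0.01, 0.457]
```

```bash
python3 -m pendant '[0,0,0,0.03,0.01,0.12,1, 0,0,-0.01,0.03,0.01,0.25,1, 0,0,-0.01,0.03,0.01,0.36,1, 0,0,-0.01,0.03,0.01,0.42,1, 0,0,-0.01,0.03,0.01,0.457,1, 0,0,-0.01,0.03,0.01,0.457,0.3, 0,0,-0.01,0.03,0.01,0.457,0.3, 0,0,-0.01,0.03,0.01,0.457,0.3,0,0,-0.01,0.03,0.01,0.457,0.3]' 30; python3 -c "
from g import *
st()"
```

```text
t: 3.25
tool_pos: [0.5407, 0.1843, 0.0949]
tool_rot: [-0.715, -2.535, -0.194]
contact_force: [-1.5, -5.7, 4.4]
opening: 0.0392
grip_force: 32.7
cradle mm [75.   1.2 -3.6] F [-1.5 -5.7  4.4] op 0.0392 grip 32.7 q [ 0.06  0.31  1.63  0.29  1.64 -1.01] t 3.25
```

```bash
python3 -m pendant '[0,0,0,0.05,-0.005,0,0.3, 0,0,0,0.10,-0.005,0,0.3, 0,0,0,0.15,-0.005,0,0.3, 0,0,0,0.19,-0.005,0,0.3, 0,0,0,0.207,-0.005,0,0.3, 0,0,0,0.207,-0.005,0,0.3, 0,0,0,0.207,-0.005,0,0.3]'; python3 -c "
from g import *
st()"
```

```text
t: 4.12
tool_pos: [0.494, 0.2125, 0.1264]
tool_rot: [-0.714, -2.534, -0.197]
contact_force: [2.7, -1.4, 7.7]
opening: 0.0395
grip_force: 33.1
cradle mm [138.1   1.4  -3.6] F [ 2.7 -1.4  7.7] op 0.0395 grip 33.1 q [ 0.1   0.18  1.72  0.31  1.66 -0.96] t 4.12
```

```bash
python3 -m pendant '[0,0,0,0,0,0,1, 0,0,0,0,0,0,1, 0,0,0,0,0,0,1, 0,0,0,0,0,-0.2,1, 0,0,0,0,0,-0.4,1, 0,0,0,0,0,-0.45,1]' 60
python3 - <<'E'
from g import *
json.dump(dict(o=cp(0,1.3,0).tolist(),yaw=148.7),open('cr.json','w'))
st(); go([.571,-.327,.2],rd(-87.2))
E
```

```text
t: 4.88
tool_pos: [0.5532, 0.176, 0.2456]
tool_rot: [-0.716, -2.539, -0.199]
contact_force: [-0.3, 0.1, 0.1]
opening: 0.0855
grip_force: 0.0
cradle mm [137.4   1.8 134.4] F [-0.3  0.1  0.1] op 0.0855 grip 0.0 q [ 0.04  0.19  1.5   0.3   1.88 -0.95] t 4.88
t 4.88 turn deg 146.9 row [-1.245, -0.404, 4.718, -0.878, -1.398, -0.337]
```

```bash
python3 -m pendant '[0,-0.35,0,-0.12,-0.19,-0.05,1, 0,-0.7,0,-0.24,-0.39,-0.1,1, 0,-1,0,-0.36,-0.58,-0.14,1, 0,-1,0,-0.5,-0.78,-0.18,1, 0,-1,0,-0.5,-0.78,-0.18,1, 0,-1,0,-0.5,-0.78,-0.18,1]' >/dev/null; python3 -m pendant '[0,0,0.35,0,0,0,1, 0,0,0.7,0,0,0,1, 0,0,1,0,0,0,1, 0,0,1,0,0,0,1]' >/dev/null;python3 -m pendant '[0,0,0.35,0,0,0,1, 0,0,0.7,0,0,0,1, 0,0,1,0,0,0,1, 0,0,1,0,0,0,1]'
python3 - <<'E'
from g import *
st(); go([.571,-.327,.2],rd(-87.2))
E
```

```text
t: 6.62
tool_pos: [0.5617, -0.1041, 0.2121]
tool_rot: [-2.245, -2.195, -0.004]
contact_force: [0.7, -0.1, -0.6]
opening: 0.0854
grip_force: 0.0
cradle mm [-11.6 235.4 181.8] F [ 0.7 -0.1 -0.6] op 0.0854 grip 0.0 q [-0.31 -0.06  1.76  0.    1.44 -0.29] t 6.62
t 6.62 turn deg 85.9 row [-0.003, -0.005, 2.864, -0.742, 0.047, 0.038]
```

```bash
python3 -m pendant '[0,0,0.35,-0.2,0,0,1, 0,0,0.7,-0.4,0.02,0,1, 0,0,1,-0.6,0.04,0,1, 0,0,1,-0.742,0.047,0.038,1, 0,0,1,-0.742,0.047,0.038,1]' >/dev/null; python3 -m pendant '[0,0,0.35,0,0,0,1, 0,0,0.7,0,0,0,1, 0,0,1,0,0,0,1, 0,0,1,0,0,0,1]' >/dev/null;python3 -m pendant '[0,0,0.35,0,0,0,1, 0,0,0.7,0,0,0,1, 0,0,0.864,0,0,0,1, 0,0,0.864,0,0,0,1]'
python3 - <<'E'
from g import *
st(); go([.571,-.327,.2],rd(-87.2)); d=snap('wrist'); save(d,'w2.png')
for p in ((.551,-.328,.014),(.513,-.3305,.014),(.590,-.326,.014)): print(proj(d,p))
E
```

```text
t: 8.25
tool_pos: [0.5701, -0.327, 0.2006]
tool_rot: [-3.138, -0.078, -0.002]
contact_force: [0.1, -0.5, 1.0]
opening: 0.0854
grip_force: 0.0
cradle mm [-123.8  421.5  233.4] F [ 0.1 -0.5  1. ] op 0.0854 grip 0.0 q [-0.64  0.15  1.56  0.    1.43  0.89] t 8.25
t 8.25 turn deg 0.2 row [-0.005, -0.003, 0.001, 0.003, 0.0, 0.002]
(np.float64(322.6320599082652), np.float64(231.65176104815657))
(np.float64(323.2436656725715), np.float64(268.5442549773303))
(np.float64(322.56981361169363), np.float64(191.28282907017166))
```

View pics/w2.png

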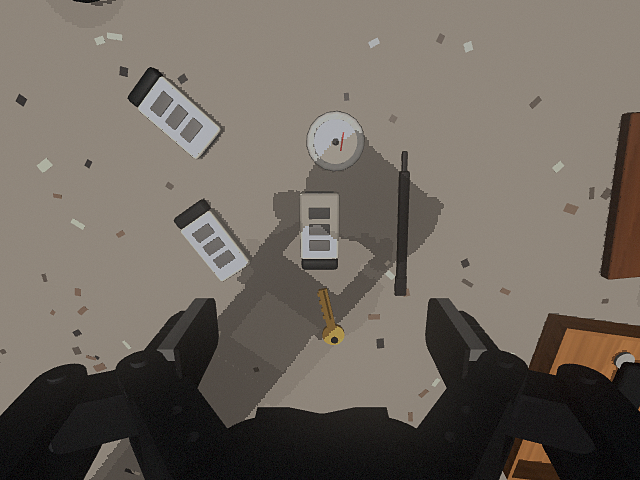

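The fob spans columns 300–339 and rows 192–270, square to the tool and 3 px left of the prediction. The spudger (400) and tester (row 140) are clear of the fingers. I'll shift about 3 mm and descend.

```bash
python3 -m pendant '[0,0,0,0.003,-0.01,0.2,0.75, 0,0,0,0.003,-0.01,0.4,0.75, 0,0,0,0.003,-0.01,0.55,0.7, 0,0,0,0.003,-0.01,0.63,0.7, 0,0,0,0.003,-0.01,0.66,0.7,0,0,0,0.003,-0.01,0.673,0.7,0,0,0,0.003,-0.01,0.673,0.7]'; python3 -c "
from g import *
st()"
```

```text
t: 9.18
tool_pos: [0.5718, -0.3247, 0.0]
tool_rot: [-3.14, -0.071, -0.005]
contact_force: [0.1, -0.4, -0.3]
opening: 0.0599
grip_force: 0.0
cradle mm [-224.4  418.7   59.7] F [ 0.1 -0.4 -0.3] op 0.0599 grip 0.0 q [-0.63  0.36  1.67  0.    1.11  0.89] t 9.18
```

```bash
python3 -m pendant '[0,0,0,0,0,0.005,0.3, 0,0,0,0,0,0.005,0.3, 0,0,0,0,0,0.005,0.3, 0,0,0,0,0,0.005,0.3]' 60; python3 -m pendant '[0,0,0,0,0,-0.1,0.3, 0,0,0,0,0,-0.3,0.3, 0,0,0,0,0,-0.5,0.3, 0,0,0,0,0,-0.7,0.3, 0,0,0,0,0,-0.75,0.3,0,0,0,0,0,-0.75,0.3]'
python3 - <<'E'
from g import *
st(); d=snap('wrist'); save(d,'w3.png',(200,180,440,380),3); go(cp(60,0,110),rc(1))
E
```

```text
t: 9.68
tool_pos: [0.5722, -0.3251, -0.0009]
tool_rot: [-3.14, -0.07, -0.006]
contact_force: [-0.5, 0.9, 5.4]
opening: 0.0362
grip_force: 65.8
t: 10.42
tool_pos: [0.571, -0.3249, 0.223]
tool_rot: [-3.14, -0.07, -0.004]
contact_force: [-0.2, -0.8, -1.1]
opening: 0.0365
grip_force: 62.3
cradle mm [-112.4  419.3  252.5] F [-0.2 -0.8 -1.1] op 0.0365 grip 62.3 q [-0.63  0.13  1.54  0.    1.47  0.89] t 10.43
t 10.47 turn deg 147.3 row [1.264, 0.377, -4.73, 0.17, -1.568, 0.122]
```

View pics/w3.png

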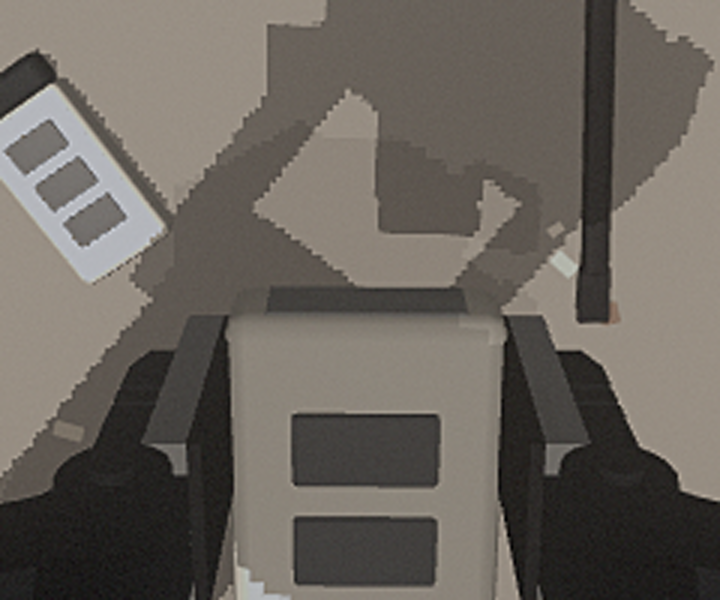

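The fob is held square between the pads, with its tail up in the image. Carrying it to the cradle now.

```bash
python3 -m pendant '[0,0,-0.3,0,-0.15,0,0.3, 0,0,-0.65,0,-0.35,0,0.3, 0,0,-1,0,-0.55,0,0.3, 0,0,-1,0,-0.75,0,0.3, 0,0,-1,0,-0.85,0,0.3, 0,0,-1,0,-0.85,0,0.3]' >/dev/null; for i in 1; do python3 -m pendant '[0,0,-0.35,0,0,0,0.3, 0,0,-0.7,0,0,0,0.3, 0,0,-1,0,0,0,0.3, 0,0,-1,0,0,0,0.3]' >/dev/null; python3 -m pendant '[0,0,-0.35,0,0,0,0.3, 0,0,-0.7,0,0,0,0.3, 0,0,-1,0,0,0,0.3, 0,0,-1,0,0,0,0.3]' >/dev/null; python3 -m pendant '[0,0,-0.35,0,0,0,0.3, 0,0,-0.7,0,0,0,0.3, 0,0,-1,0,0,0,0.3, 0,0,-1,0,0,0,0.3]'; done
python3 - <<'E'
from g import *
st(); go(cp(75,0,110),rc(1))
E
```

```text
t: 12.72
tool_pos: [0.5592, -0.0703, 0.2222]
tool_rot: [-1.517, -2.75, -0.004]
contact_force: [-1.2, -0.2, -0.6]
opening: 0.0367
grip_force: 62.4
cradle mm [ 10.5 207.8 180.6] F [-1.2 -0.2 -0.6] op 0.0367 grip 62.4 q [-0.26 -0.09  1.77  0.    1.46 -0.82] t 12.72
t 12.72 turn deg 39.7 row [0.235, 0.979, -0.861, 0.581, 0.484, 0.098]
```

```bash
python3 -m pendant '[0.06,0.25,-0.21,0.1,0.08,0,0.3, 0.12,0.5,-0.43,0.22,0.18,0,0.3, 0.18,0.74,-0.65,0.35,0.29,0.03,0.3, 0.235,0.979,-0.861,0.48,0.4,0.06,0.3, 0.235,0.979,-0.861,0.581,0.484,0.098,0.3, 0.235,0.979,-0.861,0.581,0.484,0.098,0.3, 0.235,0.979,-0.861,0.581,0.484,0.098,0.3, 0.235,0.979,-0.861,0.581,0.484,0.098,0.3]' >/dev/null
python3 - <<'E'
from g import *
st(); go(cp(75,0,5),rc(1)); d=snap('side'); save(d,'si1.png',(215,100,375,230),5)
E
```

```text
cradle mm [ 76.    0.9 111.1] F [ 0.1 -0.3  0.3] op 0.0365 grip 62.3 q [ 0.01  0.3   1.46  0.27  1.83 -1.01] t 13.72
t 13.72 turn deg 0.2 row [-0.003, 0.004, 0.005, -0.003, 0.003, 0.354]
```

View pics/si1.png

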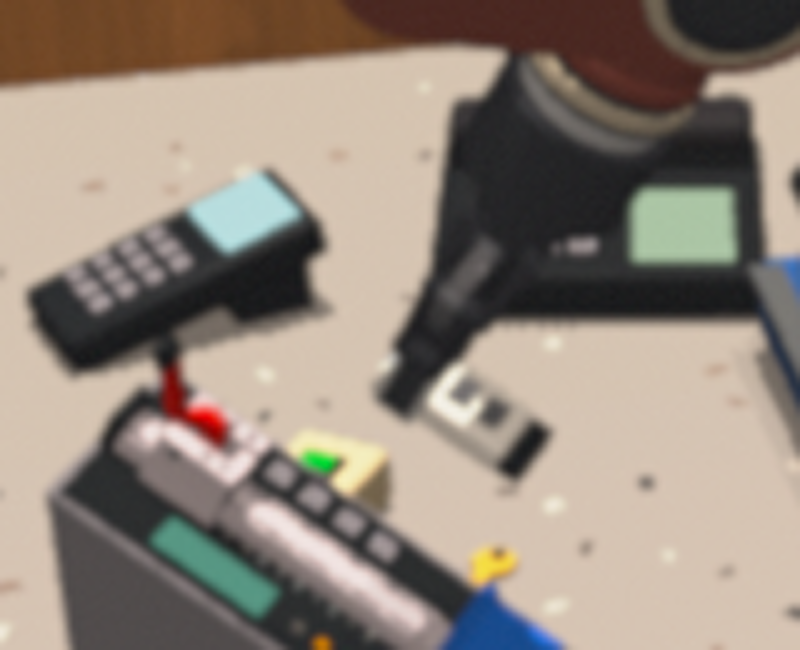

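The fob lies parallel to the rail, nose down the slope, with the stop at the top of the rail. Lowering it.

```bash
python3 -m pendant '[0,0,0.005,0,0.003,0.1,0.3, 0,0,0.005,0,0.003,0.2,0.3, 0,0,0.005,0,0.003,0.28,0.3, 0,0,0.005,0,0.003,0.33,0.3, 0,0,0.005,0,0.003,0.35,0.3, 0,0,0.005,0,0.003,0.357,0.3, 0,0,0.005,0,0.003,0.357,0.3]' >/dev/null; python3 -c "
from g import *
st()"; python3 -m pendant '[0,0,0,0,0,0.007,0.3, 0,0,0,0,0,0.013,0.3,0,0,0,0,0,0.013,0.3]' ; python3 -c "
from g import *
st()"
```

```text
cradle mm [76.1 -0.7  4. ] F [-0.4  0.7 -0.9] op 0.0364 grip 62.3 q [ 0.06  0.31  1.62  0.29  1.66 -1.01] t 14.65
t: 15.02
tool_pos: [0.541, 0.1845, 0.0977]
tool_rot: [-0.706, -2.535, -0.188]
contact_force: [0.0, -0.5, -1.1]
opening: 0.0363
grip_force: 62.3
cradle mm [76.3 -0.4 -1.1] F [ 0.  -0.5 -1.1] op 0.0363 grip 62.3 q [ 0.06  0.31  1.62  0.29  1.65 -1.01] t 15.03
```

```bash
for k in 1; do python3 -m pendant '[0,0,0,0,0,0.004,0.3, 0,0,0,0,0,0.004,0.3]' | grep force; python3 -m pendant '[0,0,0,0,0,0.004,0.3, 0,0,0,0,0,0.004,0.3]' | grep force; done
python3 - <<'E'
from g import *
st(); d=snap('side'); save(d,'si2.png',(215,150,345,265),6)
E
```

```text
contact_force: [0.6, -2.5, 2.0]
grip_force: 62.6
contact_force: [0.1, -3.4, 5.6]
grip_force: 63.1
cradle mm [76.2 -0.5 -1.6] F [ 0.1 -3.4  5.6] op 0.0361 grip 63.1 q [ 0.06  0.31  1.62  0.29  1.65 -1.01] t 15.53
```

View pics/si2.png

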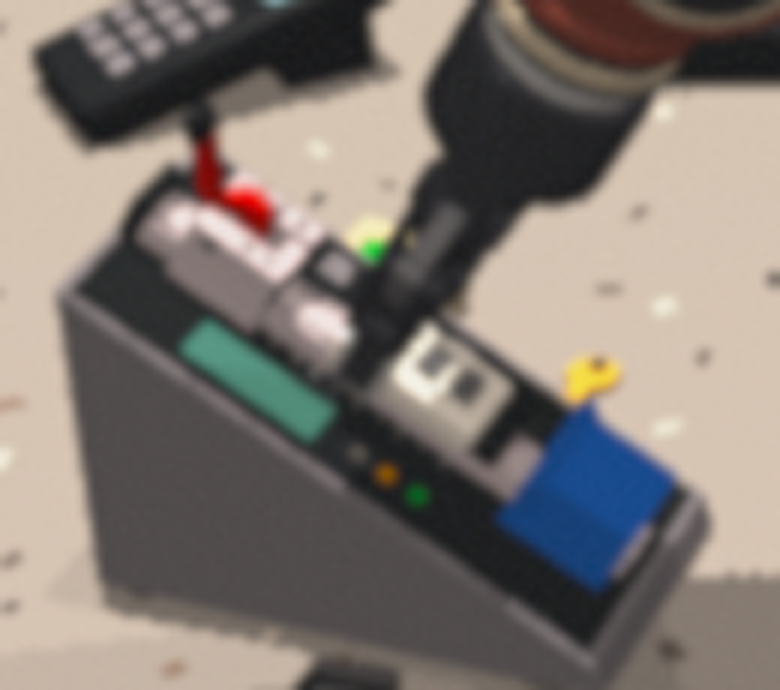

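Contact at about z = -1.5 mm: the fob rests on the rail with its nose aimed at the sleeve mouth. Sliding it in while watching the force.

```bash
python3 -m pendant '[0,0,0,-0.03,-0.001,-0.002,0.3, 0,0,0,-0.055,-0.001,-0.002,0.3, 0,0,0,-0.07,-0.001,-0.002,0.3, 0,0,0,-0.07,-0.001,-0.002,0.3]' >/dev/null; python3 -c "
from g import *
st()";  python3 -m pendant '[0,0,0,-0.015,0,0,0.3, 0,0,0,-0.03,0,0,0.3, 0,0,0,-0.04,0,0,0.3, 0,0,0,-0.04,0,0,0.3]' >/dev/null; python3 -c "
from g import *
st()"
```

```text
cradle mm [54.7 -0.7 -1.6] F [ 1.3 -1.3  5.2] op 0.0365 grip 63.0 q [ 0.04  0.35  1.59  0.28  1.64 -1.03] t 16.07
cradle mm [42.9 -0.8 -1.6] F [ 1.1 -1.4  6.1] op 0.0364 grip 63.0 q [ 0.03  0.37  1.57  0.28  1.64 -1.04] t 16.57
```

```bash
python3 -m pendant '[0,0,0,-0.02,0,0,0.3, 0,0,0,-0.04,0,0,0.3, 0,0,0,-0.055,0,0,0.3, 0,0,0,-0.055,0,0,0.3]' >/dev/null; python3 -c "
from g import *
st()";  python3 -m pendant '[0,0,0,-0.01,0,0,0.3, 0,0,0,-0.02,0,0,0.3, 0,0,0,-0.028,0,0,0.3, 0,0,0,-0.028,0,0,0.3]' >/dev/null; python3 -c "
from g import *
st()"
```

```text
cradle mm [26.2 -0.8 -1.6] F [ 2.  -0.4  5.7] op 0.0362 grip 63.0 q [ 0.02  0.41  1.55  0.27  1.64 -1.05] t 17.07
cradle mm [20.3 -0.8 -1.6] F [-4.9  1.6 12.1] op 0.0364 grip 63.2 q [ 0.02  0.42  1.53  0.27  1.64 -1.05] t 17.57
```

```bash
python3 -m pendant '[0,0,0,-0.008,0,0,0.3, 0,0,0,-0.015,0,0,0.3, 0,0,0,-0.015,0,0,0.3]' >/dev/null
python3 - <<'E'
from g import *
st(); d=snap('wrist'); save(d,'w4.png',(200,180,440,380),3)
E
```

```text
cradle mm [20.3 -0.7 -1.6] F [-16.9   5.7  22.3] op 0.0364 grip 63.6 q [ 0.02  0.43  1.53  0.27  1.65 -1.06] t 17.95
```

View pics/w4.png

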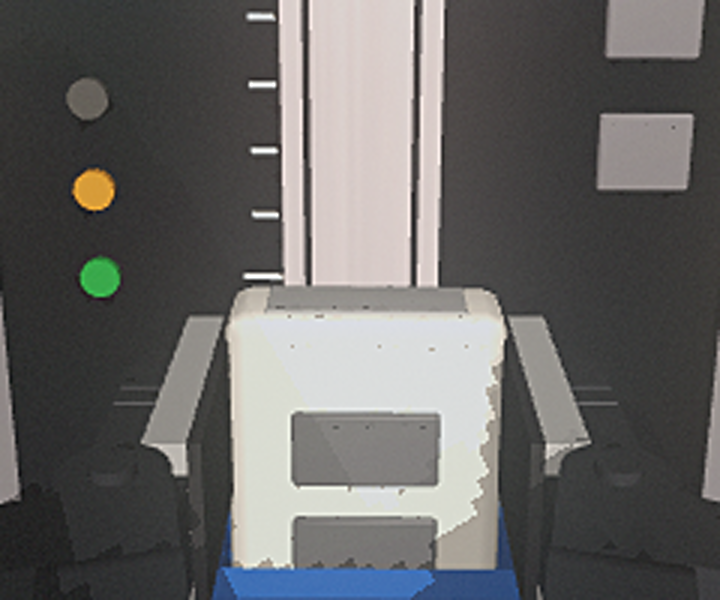

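Run:
```python
from g import *
d=snap('wrist')
for p in ((34,0,0),(34,0,14),(36,0,14),(38,0,14),(0,0,20),(0,0,24)): u,v=proj(d,cp(*p)); print(p,(u-200)*3,(v-180)*3)
o,M=cradle(); L=(cloud(d)-o)@M*1000
print([np.round(L[v,322],1).tolist() for v in (278,284,290,300,315,340,366,372)])
```

```text
(34, 0, 0) 351.84928187882105 279.45361947190156
(34, 0, 14) 350.2838775705423 319.62979272267233
(36, 0, 14) 350.3057277430965 305.4472006718028
(38, 0, 14) 350.327752031714 291.1515927131972
(0, 0, 20) 349.20624943163835 572.1209034551308
(0, 0, 24) 348.6853546855915 591.6910470630104
[[34.6, -2.0, 6.7], [34.1, -2.0, 11.8], [33.0, -2.1, 14.9], [28.2, -2.1, 14.0], [22.0, -2.1, 14.7], [10.5, -2.2, 14.5], [-1.9, -2.2, 14.4], [-0.4, -2.3, 20.2]]
```

The tail measures x ≈ 34 mm and the mouth about 0, and the arm met a hard stop under 25 N, so the fob is home. Releasing it and going to the carriage.

```bash
python3 -m pendant '[0,0,0,0.018,0,0,0.3, 0,0,0,0.018,0,0,1, 0,0,0,0.018,0,0,1, 0,0,0,0.018,0,0,1,0,0,0,0.018,0,-0.05,1, 0,0,0,0.018,0,-0.2,1, 0,0,0,0.018,0,-0.35,1, 0,0,0,0.018,0,-0.38,1,0,0,0,0.018,0,-0.38,1]' 30 >/dev/null
python3 - <<'E'
from g import *
st(); d=snap('wrist'); o,M=cradle(); L=(cloud(d)-o)@M*1000
for z in (0,14): print(z,[ (lambda u,v:np.round(L[int(v),int(u)],1))(*proj(d,cp(x,0,z))) for x in (20,30,33,36,45)])
go(cp(138,0.5,115),rc(1)); go(cp(138,0.5,-4),rc(1))
E
```

```text
cradle mm [ 19.2  -0.6 111.9] F [-0.6 -0.3 -0.9] op 0.0854 grip 0.0 q [-0.02  0.42  1.36  0.26  1.82 -1.04] t 19.18
0 [array([24.5,  0.1, 13.9]), array([33.6,  0.1, 12.6]), array([34.6,  0.2,  4.6]), array([36.5,  0.2, -0.2]), array([45.7,  0.2,  1.7])]
14 [array([20. ,  0.1, 13.6]), array([30.2,  0.1, 13.6]), array([32.8,  0.1, 12.5]), array([34.3,  0.1,  6.4]), array([42.4,  0.2, -0. ])]
t 19.23 turn deg 0.2 row [-0.006, -0.001, 0.003, 0.396, -0.002, -0.016]
t 19.23 turn deg 0.2 row [-0.006, -0.001, 0.003, 0.395, -0.001, 0.381]
```

```bash
python3 -m pendant '[0,0,0,0.15,0,0,1, 0,0,0,0.3,0,0,1, 0,0,0,0.396,0,0,1, 0,0,0,0.396,0,0,1, 0,0,0,0.396,0,0.1,1, 0,0,0,0.396,0,0.22,1, 0,0,0,0.396,0,0.33,1, 0,0,0,0.396,0,0.381,1, 0,0,0,0.396,0,0.381,1]' >/dev/null; python3 -m pendant '[0,0,0,0,0,0,0.3, 0,0,0,0,0,0,0.3, 0,0,0,0,0,0,0.3, 0,0,0,0,0,0,0.3]' 30; python3 -c "
from g import *
st()"
```

```text
t: 20.85
tool_pos: [0.4951, 0.2118, 0.1281]
tool_rot: [-0.707, -2.537, -0.187]
contact_force: [1.2, -4.2, 5.2]
opening: 0.0393
grip_force: 32.5
cradle mm [ 1.378e+02  1.000e-01 -1.500e+00] F [ 1.2 -4.2  5.2] op 0.0393 grip 32.5 q [ 0.11  0.19  1.71  0.31  1.67 -0.96] t 20.85
```

```bash
python3 -m pendant '[0,0,0,-0.05,0,0,0.3, 0,0,0,-0.1,0,0,0.3, 0,0,0,-0.16,0,0,0.3, 0,0,0,-0.21,0,0,0.3, 0,0,0,-0.25,0,0,0.3, 0,0,0,-0.265,0,0,0.3, 0,0,0,-0.265,0,0,0.3]' >/dev/null; python3 -c "
from g import *
st()"; python3 -m pendant '[0,0,0,-0.01,0,0,0.3, 0,0,0,-0.02,0,0,0.3, 0,0,0,-0.03,0,0,0.3, 0,0,0,-0.03,0,0,0.3]' >/dev/null; python3 -c "
from g import *
st()"
```

```text
cradle mm [57.4  0.  -1.4] F [ 3.  -5.9  4.2] op 0.0392 grip 32.6 q [ 0.04  0.34  1.6   0.28  1.64 -1.03] t 21.73
cradle mm [52.6  0.  -1.4] F [-9.5 -1.  16.1] op 0.0396 grip 33.0 q [ 0.04  0.36  1.58  0.28  1.65 -1.03] t 22.23
```

```bash
python3 -m pendant '[0,0,0,0.008,0,0,0.3, 0,0,0,0.008,0,0,1, 0,0,0,0.008,0,0,1, 0,0,0,0.008,0,0,1, 0,0,0,0.008,0,-0.05,1, 0,0,0,0.008,0,-0.2,1, 0,0,0,0.008,0,-0.35,1,0,0,0,0.008,0,-0.35,0]' >/dev/null
python3 - <<'E'
from g import *
st(); d=snap('wrist'); save(d,'w5.png',(200,130,440,390),2.3); o,M=cradle(); L=(cloud(d)-o)@M*1000
go(cp(122,0,100),rc(1)); go(cp(122,0,40),rc(1))
E
```

```text
cradle mm [ 51.5  -1.8 108.5] F [ 0.8  1.3 -0.1] op 0.0697 grip 0.0 q [-0.    0.35  1.42  0.27  1.81 -1.02] t 23.23
t 23.27 turn deg 0.4 row [0.001, 0.01, 0.006, 0.235, -0.003, 0.016]
t 23.27 turn deg 0.4 row [0.001, 0.01, 0.006, 0.236, -0.003, 0.216]
```

View pics/w5.png

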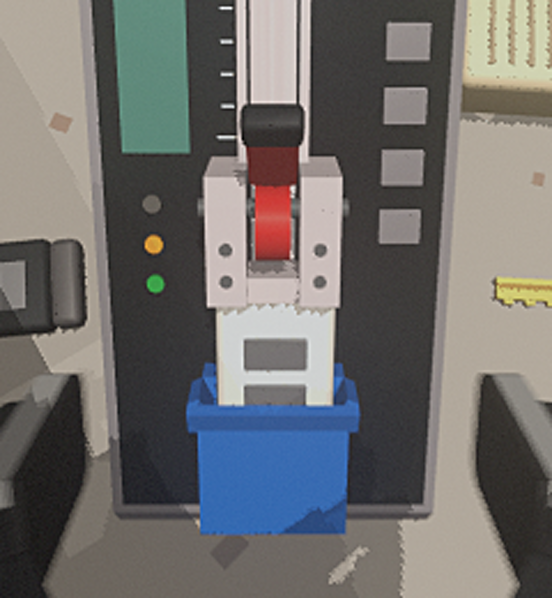

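The carriage face is up against the fob's tail and the lever is still open, with its dark tip at crop (272,122). Next I'll move the shut fingers to its up-slope side and swing it over.

```bash
python3 -m pendant '[0,0,0,0.12,-0.003,0,0, 0,0,0,0.236,-0.003,0,0, 0,0,0,0.236,-0.003,0,0, 0,0,0,0.236,-0.003,0,0, 0,0,0,0.236,-0.003,0.1,0, 0,0,0,0.236,-0.003,0.2,0, 0,0,0,0.236,-0.003,0.213,0, 0,0,0,0.236,-0.003,0.213,0]' >/dev/null; python3 -c "
from g import *
st()"; python3 -m pendant '[0,0,0,-0.04,0,0,0, 0,0,0,-0.08,0,0,0, 0,0,0,-0.12,0,0,0, 0,0,0,-0.16,0,0,0, 0,0,0,-0.2,0,0,0, 0,0,0,-0.235,0,0,0, 0,0,0,-0.253,0,0,0, 0,0,0,-0.253,0,0,0]' >/dev/null; python3 -c "
from g import *
st()"
```

```text
cradle mm [122.3   0.8  38.1] F [-0.2  0.6 -0.1] op -0.0003 grip 0.0 q [ 0.07  0.21  1.64  0.3   1.73 -0.97] t 24.27
cradle mm [46.5  0.7 37.8] F [-0.4  0.2  0.8] op 0.0002 grip 0.0 q [ 0.02  0.36  1.53  0.27  1.71 -1.03] t 25.27
```

```bash
python3 -m pendant '[0,0,0,0,0,-0.04,0, 0,0,0,0,0,-0.08,0, 0,0,0,-0.04,0,-0.08,0, 0,0,0,-0.04,0,-0.08,0, 0,0,0,-0.04,0,-0.04,0, 0,0,0,-0.04,0,0,0, 0,0,0,-0.04,0,0.015,0, 0,0,0,-0.04,0,0.03,0, 0,0,0,-0.04,0,0.03,0]' >/dev/null
python3 - <<'E'
from g import *
st(); d=snap('scene');
E
python3 -m pendant '[0,0,0,0,0,0.015,0, 0,0,0,0,0,0.03,0, 0,0,0,0,0,0.03,0]' >/dev/null; python3 -c "
from g import *
st()"
```

```text
cradle mm [35.3  0.6 28.6] F [-0.3 -0.6  0.1] op 0.0002 grip 0.3 q [ 0.02  0.38  1.52  0.27  1.69 -1.04] t 26.4
cradle mm [35.   0.3 28. ] F [ 2.5 -9.7 21.4] op -0.0003 grip 11.3 q [ 0.02  0.38  1.52  0.27  1.68 -1.04] t 26.82
```

```bash
python3 -m pendant '[0,0,0,0,0,0.02,0, 0,0,0,0,0,0.02,0, 0,0,0,0,0,-0.1,0, 0,0,0,0,0,-0.25,0, 0,0,0,0,0,-0.4,0.5, 0,0,0,0,0,-0.4,1, 0,0,0,0,0,-0.4,1,0,0,0,0,0,-0.4,1]' >/dev/null
python3 - <<'E'
from g import *
st(); d=snap('wrist'); save(d,'w6.png',(200,130,440,390),2.3); o,M=cradle(); L=(cloud(d)-o)@M*1000
h=cv2.cvtColor(d['image'],cv2.COLOR_RGB2HSV); r=((h[...,0]<6)|(h[...,0]>174))&(h[...,1]>150)&(abs(L[...,1])<15)&(L[...,2]<80); q=L[r]; print(len(q),np.round(np.percentile(q,[3,25,50,75,97],axis=0),1))
# tip/top profile along the middle line
for x in (15,20,24,30,34,40,50,60): 
    m=(abs(L[...,1])<5)&(abs(L[...,0]-x)<1.2)&(L[...,2]<80); print(x,np.round(np.median(L[m][:,2]),1) if m.any() else None,end='; ')
E
```

```text
cradle mm [ 35.3   0.7 137.3] F [-0.7  0.8 -0.4] op 0.0726 grip 0.0 q [-0.02  0.39  1.34  0.26  1.87 -1.03] t 27.82
1060 [[32.6 -7.6 18.3]
 [41.8 -4.  25. ]
 [52.1 -1.1 29.2]
 [62.   1.8 29.9]
 [74.1  5.4 31. ]]
15 15.1; 20 31.3; 24 32.2; 30 31.6; 34 30.4; 40 29.9; 50 29.6; 60 28.1;
```

View pics/w6.png

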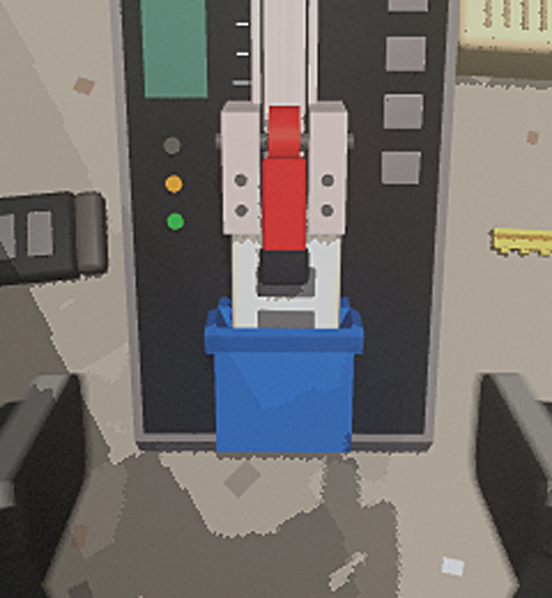

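The lever lies flat: its top is about 30 mm above the rail and its dark end about 31–32, at crop (285,268). The stop is against the tail, the fob is seated and the arm is clear.

```bash
python3 -c "
from station import ctrl
print(ctrl.finish_job())"
```

```text
the job is handed in; nothing more can be done
None
```

I slid the white fob home in the sleeve, brought the stop down against its tail, flipped the cam lever flat to lock it, and handed the job in at about 28 s; the result was not shown to me.

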